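# Fit the work post and set the take-up nut of a rotary stand

## Task

Set up the rotary work stand: from the rack, fit the one post whose shank is a close sliding fit in the stand's bore, fully home, and let go of it, leaving the other two in the rack. Then screw the stand's knurled take-up nut clockwise until it bottoms out, and back it off a quarter turn so that the post runs freely. Finish still gripping the nut there, so that it cannot creep while a colleague tightens its lock screw; disturb nothing else on the bench.

Things in the scene. Friction and masses are not known exactly. Their poses are not given: they have to be found in the camera images.
- stand_bore (a point): Rotary work stand, fixed: 110 mm square base 14 mm thick, dark barrel 46 mm in diameter up to 70 mm height, then a steel threaded column 36 mm in diameter up to its flat top at 100 mm, with an upright bore 13.8 mm in diameter, right through, sharp-edged. Point on the bore's axis in the plane of the column's top; z up along the axis. The take-up nut surrounds the column just below its top
- nut_grip (a point): Take-up nut: knurled aluminium ring 50 mm in diameter, 26 mm high, right-hand thread of 4 mm pitch on the column; about 0.1 N m of friction, stays where left. Point on its axis 3 mm below its top face, 93 mm up when bottomed out; z up. Beside the nut is free space down to the base (the barrel is narrower). The top of a post that is home is at 130 mm, above the nut's middle
- nut_turn (a joint): Angle of the take-up nut in rad: 0 is bottomed out on the barrel's shoulder (hard stop); grows as it is unscrewed (counter-clockwise from above), up to 5.5 at the end of the thread; starts between 2.2 and 3.6. A quarter turn is 1.57
- post12_grip (a point): Steel post hanging upright in the rack by its flange (26 mm in diameter, 4 mm thick): stem above it 18 mm in diameter, shank below 12 mm in diameter, 50 mm long, last 6 mm tapered; 60 to 130 g. Point on the axis, 21 mm above the flange's underside, 9 mm below the top; z up. Home in the stand, the flange lies flat on the column's top. The one close fit
- post8_grip (a point): The thin post: same lengths and flange, stem 14 mm, shank 8 mm in diameter (far too loose for the bore); same point, hanging in the rack
- post16_grip (a point): The thick post: same lengths and flange, stem 22 mm, shank 16 mm in diameter (will not enter the bore); same point, hanging in the rack
- rack: Aluminium rack, fixed: a flat plate 60 by 220 mm, 8 mm thick, its top at 75 mm height, on two end panels; three 20 mm holes in a row along its own y, 75 mm apart, hold the posts in any order. Origin at bench height under the middle hole
- cement: Bystander: white bottle with a black cap, 40 mm in diameter, 85 mm high, standing; origin at the centre of its foot
- driver: Bystander: screwdriver with a black handle, 170 mm long, lying; origin under its middle at bench height
- loupe: Bystander: black eye loupe, 34 mm in diameter, 32 mm high, standing; origin at the centre of its foot

How it is judged:
By the outcome, as a careful person would: the job done as asked, in the order asked, and still so for the second after the job is handed in, while the arm keeps its last pose, push and grip.
It also fails if it takes over 58 s, if anything falls off the work surface, if the arm or the gripper's body presses on something with over 40 N, if the wrist force passes 120 N, or if a joint passes its speed limit or range.

## Robot

A 7-joint arm with a two-finger parallel gripper is mounted at the origin on the work surface. World frame = base frame: x ahead of the robot, y to its left, z up, the work surface at z = 0. Lengths are in m, angles in degrees, forces in N, time in s.
With the tool pointing down it reaches from about 0.35 to 0.775 m from the base axis. Payload 3.1 kg.
Tool frame: the origin (TCP) lies on the centre line of the jaws, within the pads' length; the fingertips stand 17 mm ahead of it and the grasp point (between the pads) lies 2 mm behind it (robot.tip_reach is the distance from the TCP to the fingertips, in m); z points along the fingers, y is the direction in which the jaws open and shut (so a half turn about z gives the same grasp; the last joint's range is limited). The gripper opens to 85 mm and grips with 20 to 120 N. Pads are 22 mm wide; open, the fingers measure 114 mm over their backs; the gripper's body (76 mm by 85 mm) begins 54 mm behind the grasp point. The pads swing forward as they close: fully open they stand 13 mm farther back than shut.
Start: joints at [61.667, 17.813, 0.802, 86.603, -0.252, 75.585, -1.558], TCP at [0.241, -0.495, 0.248] pointing down, gripper open.
Joint ranges: [-154.91, 154.91], [-16.99, 109.72], [-72.82, 74.43], [7.12, 147.25], [-82.49, 262.49], [11.32, 116.49], [-174.64, 174.64]. Speed limits (degrees/s): [159.86, 159.86, 180, 180, 180, 180, 180].

## Interface

Orientations are given as [roll, pitch, yaw] about the fixed x, y, z axes, in that order (R = Rz(yaw) Ry(pitch) Rx(roll)).
In Python, from station import robot, fingers, vision, workorder, recognise gives the robot as it stands. Calls block until the motion is done:
- robot.move_to(position, orientation): joint-space move of the TCP to a pose.
- robot.line_to(position, orientation=None, velocity=0.15, f_stop=None): straight line of the TCP; orientation=None keeps the orientation; velocity is the mean speed in m/s. With f_stop (N) it stops when the force on the tool has changed by that much, and returns True; else False.
- robot.move_j(angles): joint-space move.
- fingers.gripper_to(opening, force=None): opening from 0.0 (shut) to 1.0 (fully open); force is the grip in N (None keeps the last); returns when the fingers have stopped.
- robot.pause(seconds).
- robot.inverse_kinematics(position, orientation): joint angles nearest the present ones, or None.
- vision.grab_frame(name): name is "side" or "top" or "wrist"; returns the picture (400x640x3 uint8, red, green, blue); there is no depth.
- vision.calibration(name): a dict with "mtx" (3x3 intrinsics, pixels), "k1" (the pictures are not rectified: a ray, as slopes to the right and down, at radius r is drawn at 1 + k1 r^2 times it, then the intrinsics apply), "extrinsics" (4x4, takes a point from world to camera coordinates); the wrist camera has in their place "T_tool_cam" (4x4, takes a point from camera to tool coordinates, whose origin is the TCP and whose axes are the flange's). Camera axes: x right, y up, looking along -z (the intrinsics and any distortion apply to the point x, -y, -z); pixel columns grow to the right and rows downward; lengths in m; the calibration is good to about 2 mm. A picture is of the moment at which its call begins: read the wrist's pose just before it. calibration takes no time and is no camera call.
A pose or a line that the arm cannot do raises robot.PlanningError and nothing moves.
- workorder.close_job(): hands the job in, once; it reports no verdict.
Trained networks look in the newest picture that a camera, given by its name, has taken for a name from the list of things; names that differ only in an ending like _2 or _b are one class to them, and where a whole thing is asked for, a point or a joint stands for the part that bears it (a point fixed in the world has none). Each returns a list of dicts, best first, with "p" (0 to 1); they miss things now and then, are a little off and sometimes report something else, mostly with a low value. They report only what shows in the picture. A call takes as long as a camera call.
- recognise(label, camera): "rect" ([centre column, centre row, width, height] in pixels, round what is visible of it).
Readings, each from a call of its own:
- robot.current_time_s(): time.
- robot.current_joint_positions(): joint angles.
- robot.current_dq(): joint speeds.
- robot.current_joint_torque(): joint torques, N m.
- robot.current_tool_pos(): TCP position.
- robot.current_eef_rot(): TCP orientation.
- robot.current_contact_force(): force on the tool from outside, world axes, zero at the start.
- robot.current_torque(): the same for the moment, N m.
- robot.current_finger_gap(): opening from 0.0 (shut) to 1.0 (fully open).
Only numpy, scipy, OpenCV 4.12 (cv2) and the standard library are available. Lean on these libraries where they do the work, as an engineer would, in place of code of your own. Each camera call takes 0.05 s, during which the arm holds its last target.

## Working session

There is one attempt and no reset: what is moved stays moved. The work goes in short steps, each a Python script; the robot and the scene stay as the last script left them, time stands still between calls to the robot, and variables do not carry over. Pictures are saved under pics/ and viewed, and the job is handed in when it is done.

```bash
ls; mkdir -p pics
python3 - <<'E'
from station import robot, fingers, vision, workorder, recognise
import cv2
print(robot.current_time_s(), robot.current_tool_pos(), robot.current_eef_rot(), robot.current_finger_gap())
for n in ["side","top"]:
    im=vision.grab_frame(n); cv2.imwrite(f"pics/{n}0.png",im[:,:,::-1])
    c=vision.calibration(n); print(n,c)
    for l in ["stand_bore","nut_grip","post12_grip","post8_grip","post16_grip","rack","cement","driver","loupe"]:
        print(l,[( [round(v) for v in d["rect"]],round(d["p"],2)) for d in recognise(l,n)[:3]])
print(vision.calibration("wrist"),robot.current_time_s())
E
```

```text
pics
0.0 [ 0.24033521 -0.49393034  0.2471869 ] [-1.79862604e+02  5.78691485e-03  2.59469871e+01] 0.9957002554809948
side {'mtx': array([[412.80448062,   0.        , 319.7827393 ],
       [  0.        , 412.80448062, 198.93871385],
       [  0.        ,   0.        ,   1.        ]]), 'k1': -0.09672648418606279, 'extrinsics': array([[ 0.99890335, -0.04512303,  0.01249007, -0.6051717 ],
       [ 0.02862544,  0.79969464,  0.59972417, -0.06343573],
       [-0.03704961, -0.59870895,  0.80010932, -0.86618907],
       [ 0.        ,  0.        ,  0.        ,  1.        ]])}
stand_bore [([290, 143, 63, 58], 0.82)]
nut_grip [([292, 128, 21, 16], 0.58)]
post12_grip [([280, 286, 14, 21], 0.77)]
post8_grip [([289, 329, 20, 18], 0.64)]
post16_grip [([272, 249, 10, 16], 0.55), ([279, 285, 16, 23], 0.42)]
rack [([282, 301, 53, 135], 0.84)]
cement [([377, 128, 18, 37], 0.91)]
driver [([380, 222, 80, 20], 0.88)]
loupe [([410, 307, 19, 21], 0.64)]
top {'mtx': array([[433.0985048 ,   0.        , 318.00460997],
       [  0.        , 433.0985048 , 197.26209366],
       [  0.        ,   0.        ,   1.    
[... 463 characters left out ...]
_grip [([381, 246, 16, 14], 0.65)]
rack [([417, 236, 114, 48], 0.89)]
cement [([210, 128, 23, 21], 0.79)]
driver []
loupe [([416, 127, 17, 14], 0.5)]
{'mtx': array([[339.13196626,   0.        , 315.24799247],
       [  0.        , 339.13196626, 197.47641568],
       [  0.        ,   0.        ,   1.        ]]), 'k1': -0.02237839103508681, 'T_tool_cam': array([[-3.93613526e-04,  9.44478274e-01,  3.28573636e-01,
         8.46887354e-02],
       [ 9.99999697e-01,  5.92276068e-04, -5.04539784e-04,
         2.17889788e-04],
       [-6.71133166e-04,  3.28573338e-01, -9.44478222e-01,
        -1.26084604e-01],
       [ 0.00000000e+00,  0.00000000e+00,  0.00000000e+00,
         1.00000000e+00]])} 1.0
```

View pics/side0.png

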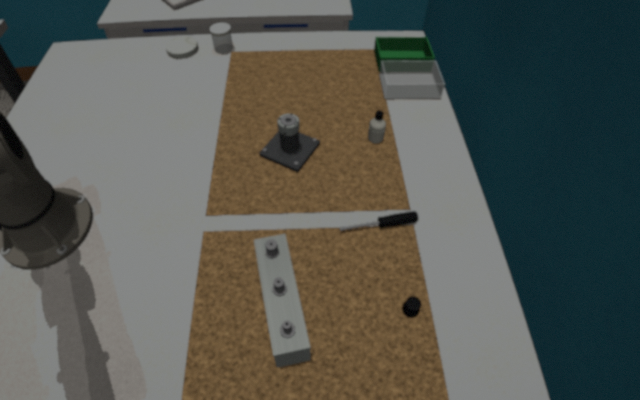

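View pics/top0.png

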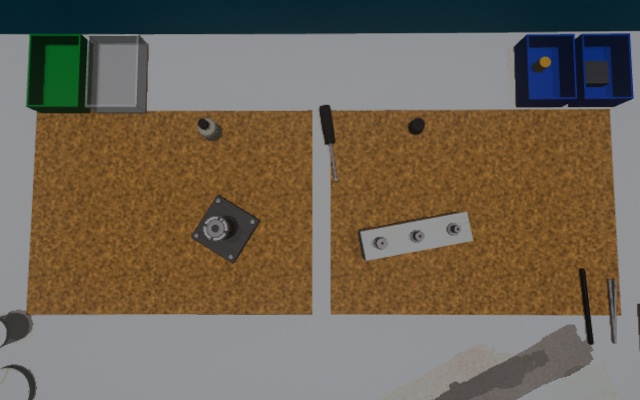

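```bash
cat > h.py <<'E'
from station import robot, fingers, vision, workorder, recognise
import numpy as np, cv2
from scipy.spatial.transform import Rotation as R
def cam(n,pose=None):
    c=vision.calibration(n)
    if n!="wrist":
        E=np.array(c["extrinsics"]); W=np.linalg.inv(E)
    else:
        T=np.eye(4);T[:3,:3]=R.from_euler("xyz",pose[1],degrees=True).as_matrix();T[:3,3]=pose[0]
        W=T@np.array(c["T_tool_cam"])
    return np.array(c["mtx"]),c["k1"],W
def ray(n,uv,pose=None):
    K,k1,W=cam(n,pose)
    d=np.array([(uv[0]-K[0,2])/K[0,0],(uv[1]-K[1,2])/K[1,1]]); s=d.copy()
    for _ in range(20): s=d/(1+k1*(s@s))
    return W[:3,3],W[:3,:3]@np.array([s[0],-s[1],-1])
def atz(n,uv,z,pose=None):
    o,d=ray(n,uv,pose); return o+d*(z-o[2])/d[2]
def proj(n,p,pose=None):
    K,k1,W=cam(n,pose); q=np.linalg.inv(W)@np.append(p,1); s=np.array([q[0],-q[1]])/-q[2]
    s=s*(1+k1*(s@s)); return K[:2,:2]@s+K[:2,2]
def tri(obs):
    A=np.zeros((3,3));b=np.zeros(3)
    for o in obs:
        c,d=ray(*o); d=d/np.linalg.norm(d);P=np.eye(3)-np.outer(d,d);A+=P;b+=P@c
    return np.linalg.solve(A,b)
def pose(): return (robot.current_tool_pos(),robot.current_eef_rot())
def snap(name,fn):
    p=pose(); im=vision.grab_frame(name); cv2.imwrite("pics/"+fn,im[:,:,::-1]); return im,p
E
python3 - <<'E'
from h import *
np.set_printoptions(precision=4,suppress=True)
for t,s in [((381,243),(271.5,243)),((417,236),(279.5,282)),((455,229),(287.5,324))]:
    print(atz("top",t,.105),atz("side",s,.105),tri([("top",t),("side",s)]))
print("nut",atz("top",(216,229),.1),atz("side",(288.5,120),.1))
print("base",atz("top",(226,229),.014),atz("side",(290,148),.014))
print("cem",atz("top",(209,130),.04),"loupe",atz("top",(416,127),.016),"drv",atz("top",(325,107),.01),atz("top",(335,180),.01))
for n,t in dict(mid=(417,236),stand=(216,229)).items():
    p=atz("top",t,.1);print(n,np.hypot(p[0],p[1]))
E
```

```text
[ 0.5101 -0.1183  0.105 ] [ 0.5134 -0.1157  0.105 ] [ 0.5119 -0.1177  0.1081]
[ 0.5236 -0.1886  0.105 ] [ 0.5284 -0.192   0.105 ] [ 0.5258 -0.1895  0.0995]
[ 0.5372 -0.2627  0.105 ] [ 0.5417 -0.265   0.105 ] [ 0.5393 -0.2637  0.1009]
nut [0.5378 0.2061 0.1   ] [0.5431 0.2085 0.1   ]
base [0.5383 0.2055 0.014 ] [0.5427 0.2035 0.014 ]
cem [0.7507 0.2395 0.04  ] loupe [ 0.7614 -0.2102  0.016 ] drv [ 0.809  -0.0104  0.01  ] [ 0.6454 -0.0319  0.01  ]
mid 0.5568347440068031
stand 0.575950339591688
```

Run:
```python
import cv2
a=cv2.imread("pics/side0.png");b=cv2.imread("pics/top0.png")
x=cv2.resize(a[220:370,240:330],None,fx=5,fy=4,interpolation=3);cv2.imwrite("pics/c1.png",x)
x=cv2.resize(b[180:280,180:480],None,fx=2.6,fy=2.6,interpolation=3);cv2.imwrite("pics/c2.png",x)
```

```text
(no output)
```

View pics/c2.png

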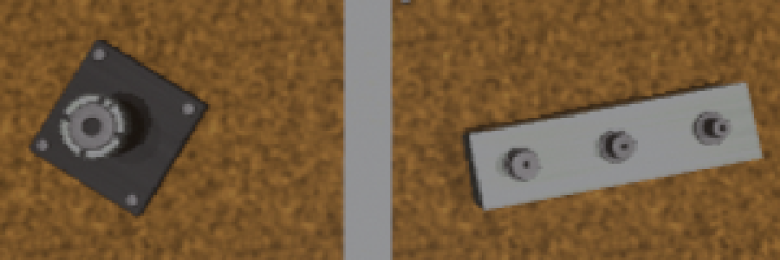

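Run:
```python
from h import *
np.set_printoptions(precision=3,suppress=True)
t=robot.current_time_s()
for nm,p in dict(rack=(.5247,-.190,.22),stand=(.540,.207,.22)).items():
    for y in [-169.3,-124,-79.3,-35,10.7,56,100.7,146]:
        print(nm,y,robot.inverse_kinematics(p,[180,0,y]))
robot.move_to([.5247,-.190,.22],[180,0,100.7])
print(t,robot.current_time_s(),robot.current_joint_positions())
im,p=snap("wrist","w1.png");print(p)
for l in ["post12_grip","post8_grip","post16_grip"]:
    print(l,[( [round(float(v),1) for v in d["rect"]],round(d["p"],2)) for d in recognise(l,"wrist")[:3]])
for q in [(.512,-.1175),(.5258,-.190),(.5393,-.2637)]: print(proj("wrist",[*q,.105],p))
```

```text
rack -169.3 [ 43.304  23.374 -34.822  86.991  13.637  73.916 107.6  ]
rack -124 [ 58.902  31.921 -61.673  86.439  28.347  78.598 141.234]
rack -79.3 [  18.059   19.711    0.128   88.021   -0.045   72.268 -151.106]
rack -35 [  22.587   19.918   -5.93    87.831    2.117   72.36  -108.632]
rack 10.7 [ 27.009  20.283 -11.889  87.647   4.294  72.518 -64.754]
rack 56 [ 30.811  20.734 -17.068  87.489   6.248  72.714 -21.073]
rack 100.7 [ 35.902  21.568 -24.132  87.282   9.038  73.082  21.334]
rack 146 [ 39.251  22.285 -28.892  87.148  11.022  73.407  65.017]
stand -169.3 [ 12.584  31.409 -54.042  83.225  25.52   78.277  58.108]
stand -124 [ 16.191  34.617 -61.721  83.099  30.499  80.311  99.702]
stand -79.3 [ 16.191  34.617 -61.721  83.099  30.499  80.311 144.402]
stand -35 [   5.985   27.616  -42.166   83.471   18.698   76.078 -162.417]
stand 10.7 [  12.81    31.578  -54.488   83.217   25.796   78.38  -122.099]
stand 56 [ 14.583  33.038 -58.136  83.154  28.115  79.29  -78.532]
stand 100.7 [ 13.838  32.394 -56.571  83.18   27.107  78.885 -33.081]
stand 146 [ 12.538  31.374 -53.949  83.226  25.463  78.255  13.451]
1.0 2.5417 [ 36.005  21.564 -23.956  87.271   9.086  73.093  21.329]
(array([ 0.524, -0.193,  0.22 ]), array([-179.938,    0.09 ,  100.441]))
post12_grip [([315.9, 189.2, 28.0, 38.3], 0.59)]
post8_grip [([316.6, 271.0, 27.3, 41.2], 0.81)]
post16_grip [([315.1, 93.2, 34.8, 34.9], 0.61)]
[318.51  92.34]
[318.819 195.002]
[318.438 280.969]
```

View pics/w1.png

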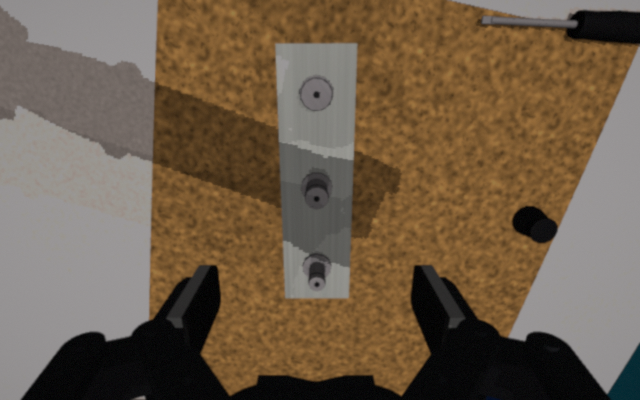

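Run:
```python
from h import *
np.set_printoptions(precision=4,suppress=True)
p=pose();print(p)
from h import *
im=cv2.imread("pics/w1.png")
for uv in [(316,94.5),(317,198),(316.5,284)]: print(atz("wrist",uv,.105,p))
c=im[150:300,260:380]; c=cv2.resize(c,None,fx=4,fy=4,interpolation=3); c=cv2.convertScaleAbs(c,alpha=1.6); cv2.imwrite("pics/c3.png",c)
```

```text
(array([ 0.5242, -0.1916,  0.22  ]), array([-179.9791,    0.0341,  100.5294]))
[ 0.5109 -0.118   0.105 ]
[ 0.5253 -0.1913  0.105 ]
[ 0.5388 -0.2656  0.105 ]
```

View pics/c3.png

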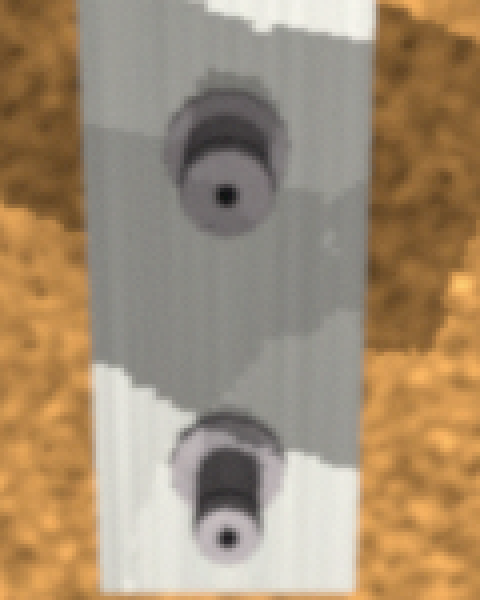

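```bash
cat >> h.py <<'E'
def go(p,o,v=.15,tries=1,**k):
    """line + one correction for steady-state offset"""
    p=np.array(p,float); robot.line_to(p,o,velocity=v,**k)
    c=p.copy()
    for _ in range(tries):
        robot.pause(.25); e=p-robot.current_tool_pos()
        if np.linalg.norm(e)<4e-4: break
        c=c+e; robot.line_to(c,o,velocity=.05)
    robot.pause(.1)
    return robot.current_tool_pos()
E
python3 - <<'E'
from h import *
np.set_printoptions(precision=4,suppress=True)
print(robot.current_time_s())
O=[180,0,100.7]
fingers.gripper_to(.55,60)
print(go([.5253,-.1918,.125],O)); print(robot.current_time_s())
im,p=snap("wrist","w2.png")
print(p,robot.current_time_s())
E
```

```text
2.7417
[ 0.5246 -0.1917  0.124 ]
4.5917
(array([ 0.5246, -0.1917,  0.124 ]), array([-179.9993,    0.0011,  100.6987])) 4.6417
```

View pics/w2.png

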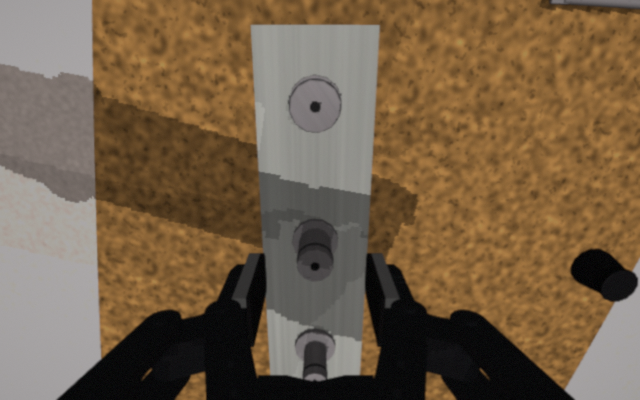

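Run:
```python
from h import *
np.set_printoptions(precision=4,suppress=True)
p=pose()
x=atz("wrist",(315.2,266),.105,p); print(x)
print(atz("wrist",(315,106.5),.105,p),atz("wrist",(314.5,379),.105,p))
```

```text
[ 0.5247 -0.193   0.105 ]
[ 0.5107 -0.119   0.105 ] [ 0.5378 -0.2643  0.105 ]
```

Run:
```python
from h import *
np.set_printoptions(precision=4,suppress=True)
O=[180,0,100.7]
# steady bias seen: commanded minus measured
print(go([.525,-.1925,.097],O,v=.08), robot.current_contact_force())
fingers.gripper_to(0,60); print(robot.current_finger_gap()*85, robot.current_tool_pos(),robot.current_contact_force())
T=robot.current_tool_pos()
go([T[0],T[1],.20],O,v=.2,tries=0)
print(robot.current_finger_gap()*85, robot.current_contact_force(), robot.current_time_s())
im,p=snap("wrist","w3.png");print(p)
snap("side","s3.png")
```

```text
[ 0.5246 -0.1924  0.0965] [0.7991 0.3798 0.0177]
16.10559517095802 [ 0.5247 -0.1925  0.0967] [ 0.01   -0.7108  2.2798]
16.33227337181394 [-0.5739 -1.5782 -0.8631] 6.875
(array([ 0.5232, -0.1922,  0.1977]), array([-179.7704,   -0.1278,  100.7003]))
```

View pics/w3.png

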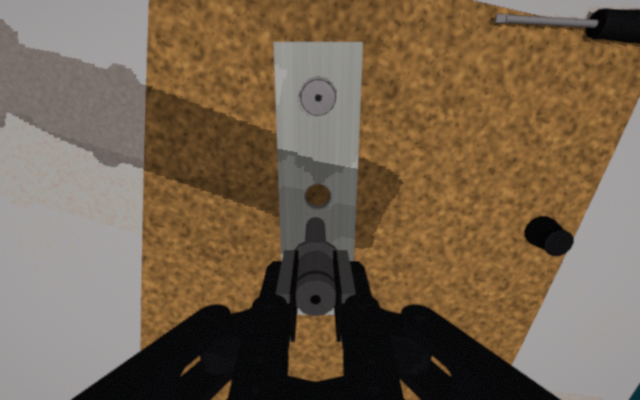

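View pics/s3.png

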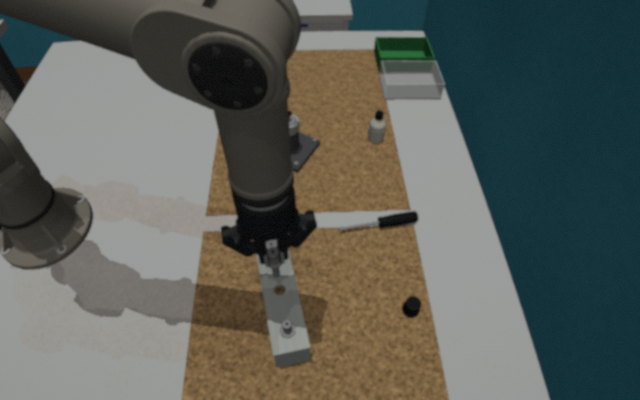

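Run:
```python
from h import *
np.set_printoptions(precision=4,suppress=True)
O=[180,0,100.7]
p=pose(); T=p[0]
print([proj("wrist",[T[0]+a*-.186,T[1]+a*.983,T[2]+z],p) for a in (0,-.001,.001) for z in (.008,-.072)])
robot.line_to([.535,.10,.235],O,velocity=.25)
print(go([.540,.206,.225],O,v=.25,tries=1))
im,p=snap("wrist","w4.png");print(p,robot.current_time_s())
print(recognise("nut_grip","wrist")[:2])
for z in (.1,):print(proj("wrist",[.540,.207,z],p))
cv2.imwrite("pics/c4.png",cv2.convertScaleAbs(cv2.resize(im[120:320,230:410,::-1],None,fx=3,fy=3,interpolation=3),alpha=1.6))
```

```text
[array([315.3427, 297.0114]), array([315.7418, 220.8305]), array([315.3439, 299.0614]), array([315.742 , 222.2841]), array([315.3414, 294.9512]), array([315.7416, 219.3724])]
[0.5394 0.2079 0.225 ]
(array([0.5394, 0.2079, 0.225 ]), array([179.9927,   0.0023, 100.7001])) 9.525
[{'rect': [319.8, 185.6, 64.0, 59.3], 'p': 0.62}]
[315.8658 195.1449]
```

View pics/c4.png

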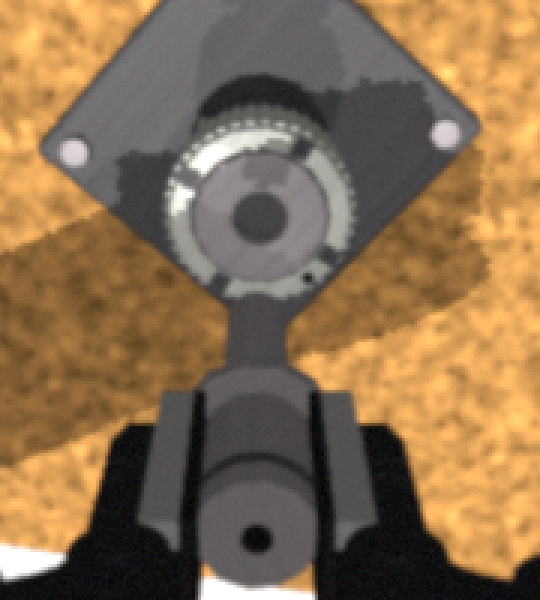

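Run:
```python
from h import *
im=cv2.imread("pics/w3.png")[180:320,270:370]
cv2.imwrite("pics/c5.png",cv2.convertScaleAbs(cv2.resize(im,None,fx=5,fy=4,interpolation=3)[:,:],alpha=2))
im=cv2.imread("pics/w4.png")[160:240,275:355]
cv2.imwrite("pics/c6.png",cv2.convertScaleAbs(cv2.resize(im,None,fx=7,fy=7,interpolation=3)[:,:],alpha=2))
np.set_printoptions(precision=4,suppress=True)
p=pose()
print(p,atz("wrist",(317,192.7),.1,p),atz("wrist",(315.7,300),p[0][2]+.008,p))
```

```text
(array([0.5394, 0.2079, 0.225 ]), array([179.9976,   0.0045, 100.7005])) [0.5405 0.2091 0.1   ] [0.5398 0.2065 0.233 ]
```

View pics/c5.png

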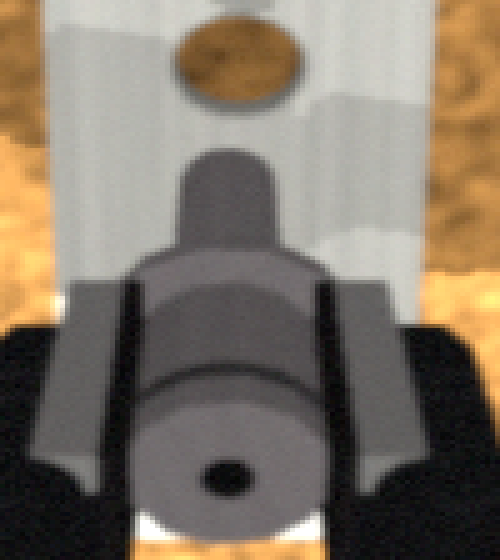

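View pics/c6.png

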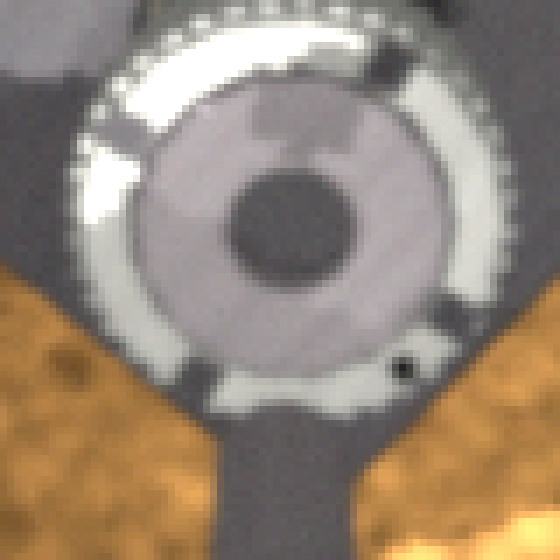

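Run:
```python
from h import *
np.set_printoptions(precision=4,suppress=True)
O=[180,0,100.7]
print(go([.5402,.2103,.181],O,v=.12,tries=2))
im,p=snap("wrist","w5.png");print(p,robot.current_time_s())
snap("side","s5.png");snap("top","t5.png")
cv2.imwrite("pics/c7.png",cv2.convertScaleAbs(cv2.resize(im[180:310,255:375,::-1],None,fx=5,fy=4.5,interpolation=3),alpha=2))
s=cv2.imread("pics/s5.png")
cv2.imwrite("pics/c8.png",cv2.convertScaleAbs(cv2.resize(s[60:180,230:350],None,fx=5,fy=5,interpolation=3),alpha=1.7))
print(proj("side",[.5402,.2103,.109]),proj("side",[.5402,.2103,.1]))
```

```text
[0.5402 0.2103 0.181 ]
(array([0.5402, 0.2103, 0.181 ]), array([-179.9994,   -0.0021,  100.7011])) 11.2417
[287.0405 116.4863] [287.2345 119.48  ]
```

View pics/c7.png

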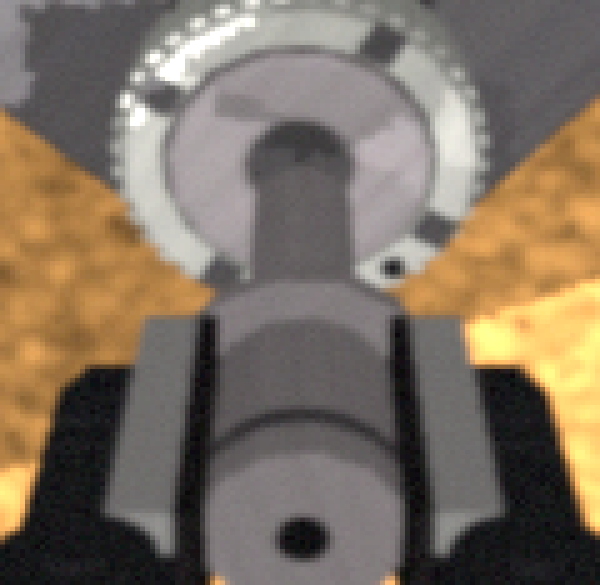

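View pics/c8.png

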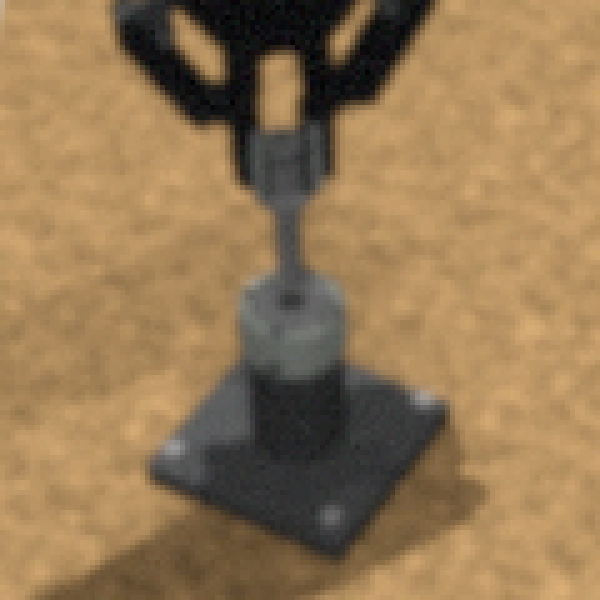

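Run:
```python
from h import *
np.set_printoptions(precision=2,suppress=True)
im=cv2.imread("pics/w5.png")[195:245,290:340].astype(float)
g=np.clip((im-30)*4,0,255).astype('uint8')
cv2.imwrite("pics/c9.png",cv2.resize(g,None,fx=11,fy=11,interpolation=3))
p=([.5402,.2103,.181],[180,0,100.7])
ux=np.array([-.1857,.9826,0]);uy=np.array([.9826,.1857,0]);T=np.array(p[0])
for dx in (-.002,0,.002):
  for z,r in ((.1,.0069),(.1,.018),(.109,.004),(.109,.005),(.115,.006)):
    c=T*[1,1,0]+[0,0,z]+ux*dx
    print(dx,z,r,"c",proj("wrist",c,p),"far",proj("wrist",c+ux*r,p),"near",proj("wrist",c-ux*r,p),"lat",proj("wrist",c+uy*r,p))
```

```text
-0.002 0.1 0.0069 c [315.36 218.05] far [315.36 208.3 ] near [315.37 227.61] lat [325.81 218.05]
-0.002 0.1 0.018 c [315.36 218.05] far [315.35 192.18] near [315.37 242.58] lat [342.61 218.04]
-0.002 0.109 0.004 c [315.37 223.52] far [315.36 217.7 ] near [315.37 229.27] lat [321.66 223.52]
-0.002 0.109 0.005 c [315.37 223.52] far [315.36 216.24] near [315.37 230.69] lat [323.23 223.52]
-0.002 0.115 0.006 c [315.37 227.41] far [315.36 218.46] near [315.37 236.2 ] lat [325.06 227.41]
0 0.1 0.0069 c [315.36 215.25] far [315.36 205.43] near [315.37 224.86] lat [325.84 215.24]
0 0.1 0.018 c [315.36 215.25] far [315.35 189.22] near [315.37 239.91] lat [342.69 215.23]
0 0.109 0.004 c [315.36 220.62] far [315.36 214.77] near [315.37 226.4 ] lat [321.68 220.62]
0 0.109 0.005 c [315.36 220.62] far [315.36 213.29] near [315.37 227.84] lat [323.26 220.62]
0 0.115 0.006 c [315.37 224.45] far [315.36 215.43] near [315.37 233.29] lat [325.09 224.44]
0.002 0.1 0.0069 c [315.36 212.42] far [315.36 202.55] near [315.36 222.09] lat [325.87 212.42]
0.002 0.1 0.018 c [315.36 212.42] far [315.35 186.24] near [315.37 237.24] lat [342.77 212.41]
0.002 0.109 0.004 c [315.36 217.7 ] far [315.36 211.81] near [315.37 223.52] lat [321.7 217.7]
0.002 0.109 0.005 c [315.36 217.7 ] far [315.36 210.33] near [315.37 224.96] lat [323.28 217.7 ]
0.002 0.115 0.006 c [315.37 221.46] far [315.36 212.39] near [315.37 230.36] lat [325.12 221.46]
```

View pics/c9.png

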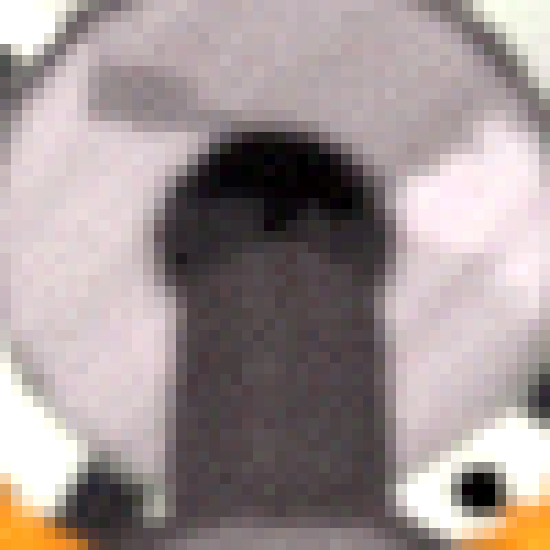

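Run:
```python
from h import *
np.set_printoptions(precision=4,suppress=True)
O=[180,0,100.7]
ux=np.array([-.1857,.9826,0]);uy=np.array([.9826,.1857,0])
T=np.array([.5402,.2103,.181]); 
c=T+ux*.0004-uy*.0003
go([*c[:2],.176],O,v=.05,tries=1); print(robot.current_tool_pos())
F0=robot.current_contact_force()
hit=robot.line_to([*c[:2],.150],O,velocity=.03,f_stop=10)
print(hit,robot.current_tool_pos(),robot.current_contact_force()-F0,robot.current_time_s())
if not hit:
    hit=robot.line_to([*c[:2],.1205],O,velocity=.04,f_stop=15)
    print(hit,robot.current_tool_pos(),robot.current_contact_force()-F0,robot.current_torque(),robot.current_time_s())
im,p=snap("wrist","w6.png")
```

```text
[0.5399 0.2107 0.1761]
False [0.54   0.2106 0.1502] [-0.2975 -1.3832 -0.2981] 12.9583
True [0.5394 0.2105 0.1217] [ 0.2419 -0.6649  4.8739] [0.0387 0.0336 0.0521] 13.675
```

View pics/w6.png

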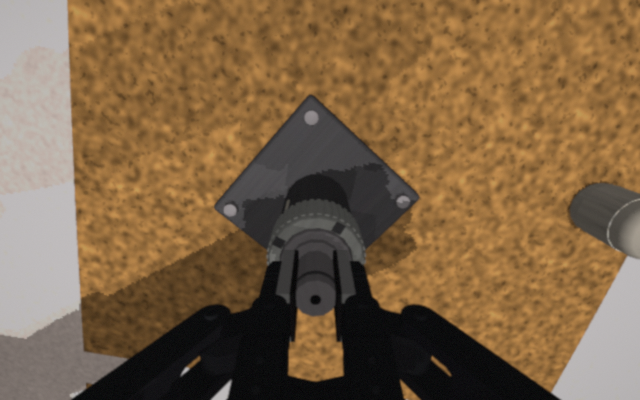

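Run:
```python
from h import *
np.set_printoptions(precision=4,suppress=True)
print(robot.current_time_s(),robot.current_tool_pos(),robot.current_contact_force())
fingers.gripper_to(1.0,80)
go([.5397,.2105,.215],[180,0,100.7],v=.2,tries=1)
im,p=snap("wrist","w7.png");print(p,robot.current_time_s())
print(robot.current_joint_positions())
robot.move_to([.5398,.2098,.215],[180,0,-85]); robot.pause(.3)
print(robot.current_joint_positions())
im,p=snap("wrist","w8.png");print(p,robot.current_time_s())
a=cv2.imread("pics/w7.png");b=cv2.imread("pics/w8.png")
c=np.hstack([cv2.resize(x[120:280,250:380],None,fx=3,fy=3,interpolation=3) for x in (a,b)])
cv2.imwrite("pics/c10.png",cv2.convertScaleAbs(c,alpha=1.8))
```

```text
13.725 [0.5394 0.2104 0.1217] [-0.3503  0.1014  4.2408]
(array([0.5405, 0.2111, 0.2166]), array([-179.9975,   -0.0037,  100.7014])) 15.675
[ -0.5743  25.7329 -32.3646  83.7045  13.9495  74.5909 -23.3706]
[ 18.6892  38.6946 -69.0054  83.3301  36.0756  82.4282 134.3873]
(array([0.5398, 0.2098, 0.215 ]), array([-179.9996,   -0.0043,  -84.9991])) 18.3667
```

View pics/c10.png

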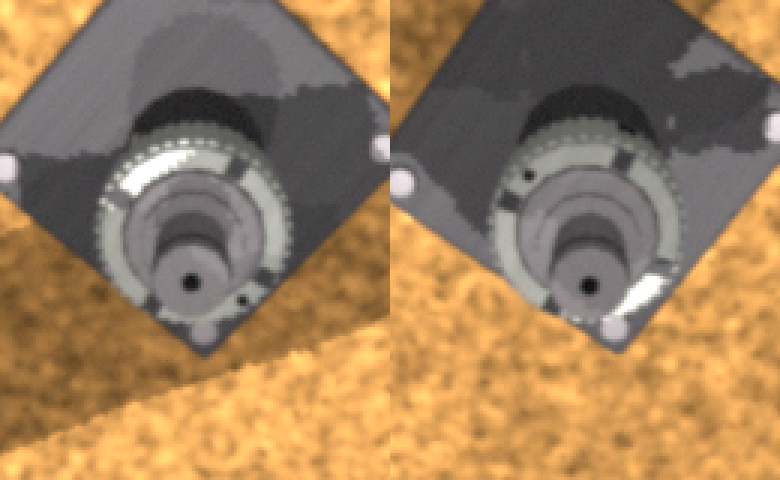

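Run:
```python
from h import *
np.set_printoptions(precision=4,suppress=True)
p1=(np.array([0.5405,0.2111,0.2166]),[180,0,100.7]);p2=([.5398,.2098,.215],[180,0,-85])
a=atz("wrist",(313.3,214),.13,p1);b=atz("wrist",(316,215.3),.13,p2)
print(a,b,(a+b)/2, atz("wrist",(313.3+2,120+76.),.1,p1))
for y in (-85,-60,-100):
    for z in (.215,.093): print(y,z,robot.inverse_kinematics([.5396,.2095,z],[180,0,y]))
```

```text
[0.5393 0.2103 0.13  ] [0.5393 0.2106 0.13  ] [0.5393 0.2105 0.13  ] [0.5401 0.2131 0.1   ]
-85 0.215 [ 18.7493  38.6647 -69.0182  83.3762  36.0505  82.4062 134.413 ]
-85 0.093 [ 17.0627  44.9274 -63.7536  92.3748  42.3674  70.0392 129.6221]
-60 0.215 [ 19.4098  39.8189 -71.0559  83.355   37.5831  83.2455 158.3164]
-60 0.093 [ 18.5816  47.3553 -67.6841  92.3249  45.6349  72.1481 152.39  ]
-100 0.215 [ 17.5494  36.8894 -65.6864  83.4155  33.6157  81.1523 121.1732]
-100 0.093 [ 15.7541  43.1915 -60.7017  92.4187  39.8836  68.5675 116.3581]
```

Run:
```python
from h import *
np.set_printoptions(precision=4,suppress=True)
O=[180,0,-85]
print(robot.line_to([.5394,.2104,.12],O,velocity=.15,f_stop=10))
print(go([.5394,.2104,.0925],O,v=.08,tries=2), robot.current_contact_force(), robot.current_torque(),robot.current_time_s())
print(robot.current_joint_positions())
fingers.gripper_to(0,80)
robot.pause(.2)
print(robot.current_finger_gap()*85,robot.current_tool_pos(),robot.current_contact_force(), robot.current_torque(),robot.current_joint_positions(),robot.current_time_s())
im,p=snap("wrist","w9.png")
```

```text
False
[0.5394 0.2104 0.0925] [0.6352 1.1461 0.1184] [-0.0095 -0.0314 -0.0135] 20.7417
[ 16.9957  45.0417 -63.8454  92.3805  42.5045  70.0634 129.4405]
47.59077902993393 [0.5396 0.2105 0.093 ] [-0.4549 -1.181   5.5766] [-0.2157  0.1808  0.0055] [ 17.0009  45.0141 -63.8708  92.3492  42.5036  70.0843 129.44  ] 21.3667
```

View pics/w9.png

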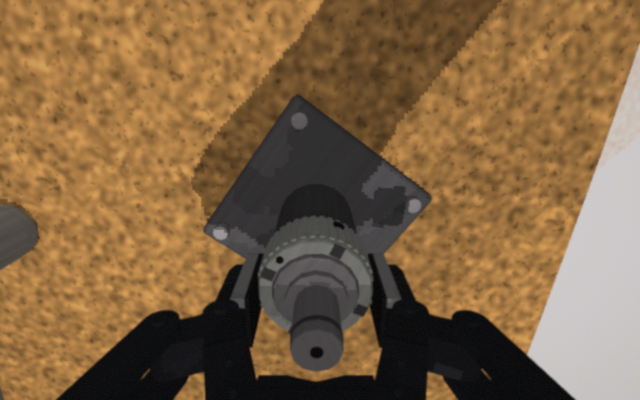

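```bash
cat > turn.py <<'E'
from h import *
import json,os
np.set_printoptions(precision=3,suppress=True)
if not os.path.exists("q0.json"):
    q0=np.array(robot.current_joint_positions()); P=robot.current_tool_pos(); Y=[180,0,-85]
    a=np.array(robot.inverse_kinematics(P,Y));b=np.array(robot.inverse_kinematics(P-[0,0,.003],Y))
    d=(b-a)/3; print(a-q0,d)   # per mm down
    json.dump([q0.tolist(),d.tolist()],open("q0.json","w"))
q0,d=map(np.array,json.load(open("q0.json")))
def turn(deg):  # total clockwise degrees from the grip
    q=q0+d*(4*deg/360.); q[6]-=deg
    robot.move_j(q)
def rd(deg):
    t=robot.current_torque();f=robot.current_contact_force();p=robot.current_tool_pos()
    act=q0[6]-robot.current_joint_positions()[6]
    print(f"{deg:.1f} act {act:.2f} tz {t[2]:.3f} F {np.round(f,1)} p {np.round(p,4)} gap {robot.current_finger_gap()*85:.2f} t {robot.current_time_s():.2f}")
    return t[2],act
E
python3 - <<'E'
from turn import *
rd(0)
turn(20); rd(20); robot.pause(.1); rd(20)
turn(60); rd(60); robot.pause(.1); rd(60)
snap("wrist","w10.png")
E
```

```text
[-0.019  0.018  0.012 -0.039 -0.021  0.044  0.03 ] [-0.023  0.06   0.053  0.056  0.062 -0.095 -0.043]
0.0 act 0.00 tz -0.050 F [-0.9 -1.   4.7] p [0.54  0.21  0.093] gap 47.45 t 21.42
20.0 act 19.87 tz -0.117 F [0.5 0.  3.3] p [0.54  0.211 0.093] gap 48.09 t 21.84
20.0 act 19.90 tz -0.079 F [ 0.7 -0.3  3.7] p [0.54  0.21  0.093] gap 47.66 t 21.94
60.0 act 59.92 tz -0.125 F [ 1.3 -1.   2.9] p [0.54  0.21  0.092] gap 48.00 t 22.65
60.0 act 59.95 tz -0.062 F [ 2.  -0.6  3.1] p [0.54  0.21  0.092] gap 47.48 t 22.75
```

View pics/w10.png

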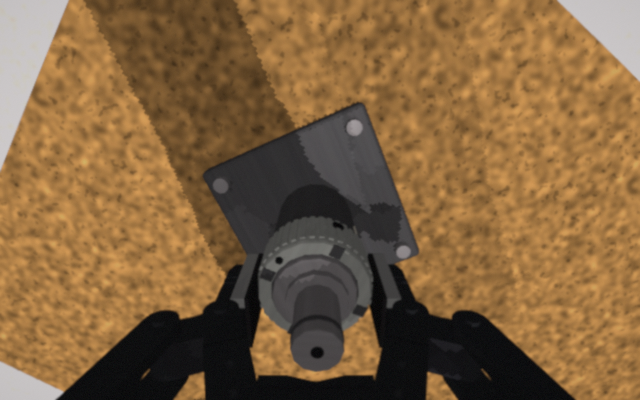

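Run:
```python
from turn import *
turn(115); b,_=rd(115)
a=115
while a<222:
    a+=4; turn(a); t,act=rd(a)
    if abs(t)>.45: break
robot.pause(.1); rd(a)
snap("wrist","w11.png")
```

```text
115.0 act 114.99 tz -0.065 F [ 2.2 -3.1  2.7] p [0.54  0.21  0.092] gap 47.82 t 23.72
119.0 act 118.94 tz -0.084 F [ 3.8 -2.9  3.4] p [0.54  0.21  0.092] gap 47.85 t 23.97
123.0 act 122.91 tz -0.098 F [ 3.4 -3.3  4. ] p [0.54  0.21  0.092] gap 47.79 t 24.22
127.0 act 126.95 tz -0.093 F [ 4.2 -4.3  4. ] p [0.54  0.21  0.092] gap 47.74 t 24.47
131.0 act 130.95 tz -0.080 F [ 3.7 -2.9  3.1] p [0.54  0.21  0.092] gap 47.61 t 24.72
135.0 act 134.95 tz -0.108 F [ 4.3 -3.6  3.8] p [0.54  0.21  0.091] gap 47.59 t 24.97
139.0 act 138.95 tz -0.160 F [ 2.6 -4.9  4.6] p [0.54  0.21  0.091] gap 47.77 t 25.22
143.0 act 142.96 tz -0.084 F [ 3.  -2.9  4.4] p [0.54  0.21  0.091] gap 47.90 t 25.47
147.0 act 146.96 tz -0.045 F [ 3.4 -4.4  4.1] p [0.54  0.21  0.091] gap 47.82 t 25.72
151.0 act 150.96 tz -0.127 F [ 3.7 -4.   3.8] p [0.54  0.21  0.091] gap 47.93 t 25.97
155.0 act 154.96 tz -0.065 F [ 2.4 -4.2  4.2] p [0.54  0.21  0.091] gap 47.76 t 26.22
159.0 act 158.96 tz -0.100 F [ 3.4 -3.7  3.2] p [0.54  0.21  0.091] gap 47.98 t 26.47
163.0 act 162.96 tz -0.140 F [ 3.9 -4.1  4.4] p [0.54  0.21  0.091] gap 47.92 t 26.72
167.0 act 166.96 tz -0.087 F [ 3.2 -4.7  3.7] p [0.54  0.21  0.091] gap 47.94 t 26.97
171.0 act 170.97 tz -0.128 F [ 3.3 -4.5  4.4] p [0.54  0.21  0.091] gap 47.76 t 27.22
175.0 act 174.97 tz -0.166 F [ 2.8 -4.5  4.7] p [0.54  0.21  0.091] gap 48.11 t 27.47
179.0 act 178.97 tz -0.150 F [ 2.8 -4.1  4.2] p [0.54  0.21  0.091] gap 48.33 t 27.72
183.0 act 182.98 tz -0.119 F [ 3.  -4.8  5.2] p [0.54  0.209 0.091] gap 47.51 t 27.97
187.0 act 186.98 tz -0.132 F [ 2.4 -4.   4.5] p [0.54  0.209 0.091] gap 47.71 t 28.22
191.0 act 190.98 tz -0.136 F [ 3.6 -4.4  4.6] p [0.54  0.209 0.091] gap 48.04 t 28.47
195.0 act 194.77 tz 1.240 F [ 3.2 -4.7  3.6] p [0.54  0.21  0.091] gap 48.01 t 28.72
195.0 act 194.76 tz 1.232 F [ 3.3 -3.8  4.5] p [0.54  0.21  0.091] gap 47.58 t 28.82
```

View pics/w11.png

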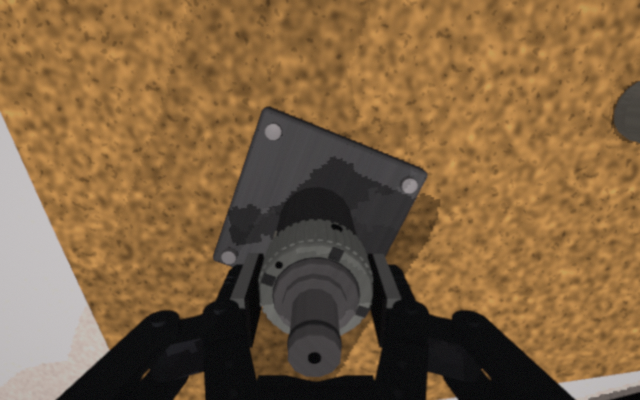

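Run:
```python
from turn import *
for a in (194.3,193.6,192.9,192.2,191.5):
    turn(a); robot.pause(.1); rd(a)
```

```text
194.3 act 194.22 tz 0.638 F [ 2.8 -4.8  4.2] p [0.54  0.21  0.091] gap 47.84 t 29.22
193.6 act 193.67 tz 0.097 F [ 3.8 -3.5  4.2] p [0.54  0.21  0.091] gap 48.11 t 29.57
192.9 act 193.01 tz -0.048 F [ 3.3 -4.   3.7] p [0.54  0.21  0.091] gap 47.75 t 29.92
192.2 act 192.31 tz 0.020 F [ 3.3 -3.8  4.5] p [0.54  0.21  0.091] gap 47.89 t 30.27
191.5 act 191.61 tz -0.033 F [ 2.8 -3.1  4.1] p [0.54  0.21  0.091] gap 47.83 t 30.62
```

Run:
```python
from turn import *
turn(145); rd(145); turn(103.5); robot.pause(.3); rd(103.5)
im,p=snap("wrist","w12.png");print(p,q0[6]); snap("side","s12.png"); snap("top","t12.png")
a=cv2.imread("pics/w11.png");b=cv2.imread("pics/w12.png")
c=np.hstack([cv2.resize(x[200:390,220:410],None,fx=2,fy=2,interpolation=3) for x in (a,b)])
cv2.imwrite("pics/c13.png",cv2.convertScaleAbs(c,alpha=1.8))
```

```text
145.0 act 145.16 tz 0.099 F [ 2.8 -3.   4.8] p [0.539 0.21  0.091] gap 47.82 t 31.42
103.5 act 103.64 tz 0.093 F [ 3.1 -4.5  5.1] p [0.539 0.21  0.092] gap 47.70 t 32.44
(array([0.539, 0.21 , 0.092]), array([-179.963,   -0.   ,  171.4  ])) 129.43949181087763
```

View pics/c13.png

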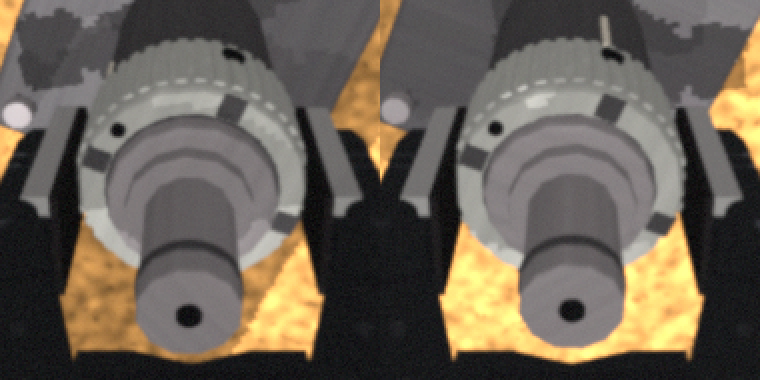

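View pics/s12.png

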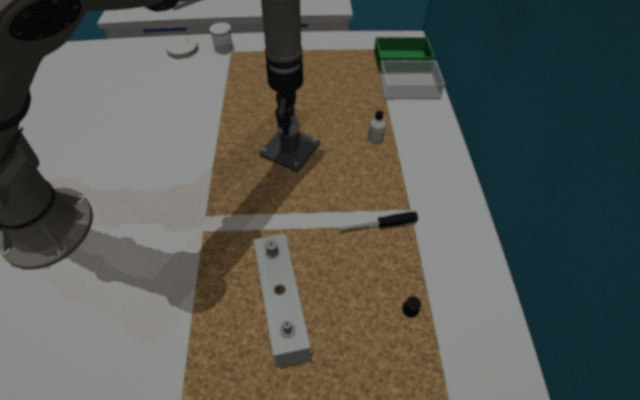

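Run:
```python
from turn import *
rd(0); workorder.close_job(); rd(0)
```

```text
0.0 act 103.64 tz 0.103 F [ 3.6 -3.7  6. ] p [0.539 0.21  0.092] gap 47.95 t 32.59
the job is handed in; nothing more can be done
the job is handed in; nothing more can be done
```

The job is done and handed in at 32.6 s, well inside the 58 s limit.

- **Post:** I fitted the 12 mm post, which was in the rack's middle hole. It slid in freely and met resistance at TCP height 121.7 mm, matching the height worked out for a seated flange. I then let go. The wrist view shows the flange lying on the column's top. The 16 mm and 8 mm posts are still in the rack.
- **Nut, bottoming out:** I gripped the nut at 80 N and turned it clockwise. The hard stop came at about 193.5°, where the torque jumped to 1.2 N m. That is 3.38 rad, within the stated 2.2 to 3.6. I took the zero where the torque had faded again as I eased back.
- **Nut, backing off:** I then backed it off to 103.6°, which is 89.9° from the zero (about 1.57 rad). The arm is still gripping the nut there.
- **Last checks:** The dot on the nut kept its place relative to the pads, so I saw no slip. The final side picture shows the bottle, screwdriver, loupe and rack where they were. The force on the tool was about 8 N.
- **Disagreements:** The cameras differed by 2 to 5 mm on the post and bore positions, so I corrected the alignment from a close wrist picture before inserting. During free turning the torque reading was about -0.1 N m, opposite in sign to the stop reading. I put this down to sensor bias.

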